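# Raking-light record photograph

## Robot

A 6-joint arm with a two-finger parallel gripper is mounted at the origin on a cart in front of the work surface, level with it; the furniture and walls round the work are solid. World frame = base frame: x ahead of the robot, y to its left, z up, the work surface at z = 0. Lengths are in m, angles in rad, forces in N, time in s.
With the tool pointing down it reaches from about 0.4 to 0.825 m from the base axis. Payload 7 kg.
Tool frame: the origin (TCP) lies at the very end of the fingers, on their centre line; the grasp point (between the pads) lies arm.hold_point_z behind it (arm.hold_point_z is the distance from the TCP to the grasp point, in m); z points along the fingers, y is the line along which they close (so a half turn about z gives the same grasp; the last joint's range is limited). The gripper opens to 88 mm and grips with 3 to 60 N. Pads are 19 mm wide; open, the fingers measure 130 mm over their backs; the gripper's body (78 mm by 193 mm) begins 47 mm behind the grasp point.
Start: joints at [-0.898, 0.359, 0.012, 0, -1.224, -0.288], TCP at [0.253, -0.626, 0.227] pointing down, gripper open.
Joint ranges: [-3.07, 3.07], [-1.43, 2.12], [-1.02, 1.25], [-3.03, 1.67], [-3.05, -0], [-3.03, 3.03]. Speed limits (rad/s): [2.39, 2.39, 3.01, 3.14, 3.14, 3.14].

## Interface

Orientations are given as [roll, pitch, yaw] about the fixed x, y, z axes, in that order (R = Rz(yaw) Ry(pitch) Rx(roll)).
In Python, from station import arm gives the robot as it stands.
- The arm moves only by the tool creep_tool, called after "Emit:" as name([rows], argument=value, ...), one row to a line, values as JSON. Schema: {"type":"object","properties":{"deltas":{"type":"array","items":{"type":"array","items":{"type":"number"},"minItems":5,"maxItems":5},"minItems":1,"maxItems":20},"force":{"type":"number"},"only":{"type":"string"},"quiet":{"type":"boolean"},"lines":{"type":"string"}},"required":["deltas"],"additionalProperties":false}. deltas is a list of rows, 1 to 20 of them, each of 5 numbers: the finger opening in m, then dx, dy, dz in m, then a turn about the tool's z in rad; each row is the pose to reach, as a shift and turn from the pose commanded when the call began, along the tool's axes at that moment; what a row does not reach only later rows make up. A row lasts 1/12 s, in which the tool goes at most 0.0417 m and 0.125 rad, less where a joint would pass 70% of its speed; a pose out of reach is approached as far as the arm can. The fingers move at their own pace and stop on an object; force is the grip in N (left out, the last holds). Time passes only in rows, so rows that do not move let the fingers close. The tool returns the time, the measured TCP pose, the force, the opening and the grip force at its end. only (a regular expression) keeps the lines of the reply that match it, lines (a string "A,B") keeps lines A to B, and quiet returns only ok. Input that does not fit is refused with a message, and nothing moves.
- arm.get_state(): the state, without advancing time (a new reading comes with each control period).
- arm.grab_frame(name): name is "side" or "top" or "wrist"; returns the picture (384x512x3 uint8, red, green, blue); there is no depth.
- arm.camera_params(name): a dict with "fx", "fy", "cx", "cy" (pixels), "T" (4x4, takes a point from camera to world coordinates); the wrist camera has in their place "hand_eye" (4x4, takes a point from camera to tool coordinates, whose origin is the TCP and whose axes are the flange's). Camera axes: x right, y down, z forward; pixel columns grow to the right and rows downward; lengths in m; the calibration is good to about 2 mm. The wrist camera is an equidistant fisheye: a pixel r from the principal point sees the ray r / f radians off the axis. A picture is of the moment at which its call begins: read the wrist's pose just before it. camera_params takes no time and is no camera call.
- arm.job_done(): hands the job in; it is judged then, once.
The state is a dict: "t": time; "q": joint angles; "qd": joint speeds; "joint_efforts": joint torques, N m; "eef_pos": TCP position; "ee_rot": TCP orientation; "force": force on the tool from outside, world axes, zero at the start; "moment": the same for the moment, N m; "width": finger opening in m; "gripper_force": force on a finger pad.
Only numpy, scipy, OpenCV 4.12 (cv2) and the standard library are available. Lean on these libraries where they do the work, as an engineer would, in place of code of your own. Each camera call takes 0.05 s, during which the arm holds its last target. There are 200 camera calls.

## Task

Photograph the light-sensitive leather case under the lamp: tap the green-marked ON end of the rocker switch on top of the black LED lamp, then, with the lamp on, press the camera's red shutter button all the way down and let it come up, then tap the plain OFF end of the rocker so that the lamp is off again. Use light fingertip taps only; grasp and lift nothing, and do not shift the camera, the lamp, the case or the things lying around.

Things in the scene. Friction and masses are not known exactly. Their poses are not given: they have to be found in the camera images.
- lamp: black LED panel lamp, loose, about 1.5 kg, 150 mm wide (its y), 42 mm deep (its x), 186 mm over its side knobs, on a round foot of 62 mm radius. Origin on the table under its middle, z up; the white lit face looks along its -x. The flat housing top is 160 mm above the table, with only the rocker on it, in the middle. Not to be shifted
- lamp_rocker (a joint): rocker switch on the lamp's top, 38 mm along the lamp's y, 22 mm wide, hinged in the middle. 0 = off (start): plain half (lamp's -y) level, 4 mm above the housing; green-marked half (+y) slopes up to 9.6 mm. 0.30 rad = on: green half level, plain half raised. Snaps to either end; 2 to 3 N 13 mm from the hinge throws it. Fingers bearing on the other half too block it
- rocker_on_end (a point): point on the upper face of the rocker's green-marked ON half, 13 mm from the hinge line (lamp's +y side); moves down about 4 mm when thrown
- rocker_off_end (a point): point on the upper face of the rocker's plain OFF half, 13 mm from the hinge line (lamp's -y side)
- camera: mirrorless camera on a small three-legged table stand (legs reach 98 mm from the middle), loose, about 1 kg; body 128 mm wide (its y), 36 mm deep (its x), lens along its +x. Origin on the table under its middle, z up. Its flat top plate is 163 mm above the table; a 3 mm high dial stands on it 35 mm from the shutter button. It must not be shifted or lifted
- shutter_release (a joint): red round shutter button, 16 mm across, on the right of the camera's top plate (its -y), the only red part of the camera; 0 = up, 0.004 m = fully down (travel 4 mm, spring 1 N at first, 4 N fully down; it comes up by itself); the picture is taken at 2.5 mm
- shutter_top (a point): centre of the top face of the red shutter button, 7 mm above the top plate when up
- lens_front (a point): centre of the front glass of the lens, 66 mm ahead of the camera's middle; shows whether the framing has shifted
- sweep: grey background board, fixed, floor 260 mm wide (its y) and 3 mm thick with a curved back at its +x, 211 mm high; scale bar and colour patches lie on it. Origin at table height under the subject
- leather_case: brown leather-covered case with a brass clasp, 71 x 115 x 85 mm, loose, the subject, standing on the sweep; origin at its underside
- masking_tape: roll of masking tape lying flat, 96 mm across, 25 mm high, loose bystander; origin at its underside
- weight_0: brass scale weight, 34 mm across, 52 mm high, loose bystander; origin at its underside

How it is judged:
On the way, in this order (a step that is already met when the one before it is completed fails the run):
1. the lamp's rocker is thrown to on (value of joint lamp_rocker above 0.24 rad), for 0.1 s.
2. the shutter button is pressed down past 2.5 mm while the lamp is on (value of joint shutter_release above 0.0025 m and value of joint lamp_rocker above 0.24 rad), for 0.04 s.
3. the lamp's rocker is thrown back to off, the shutter button up (value of joint lamp_rocker below 0.06 rad and value of joint shutter_release below 0.001 m), for 0.1 s.
At the end, for the whole second after the job is handed in: the rocker is off (within 0.06 rad of its off stop), the shutter button is up (within 1 mm), and camera (with its lens) and case stand within 8 mm, the lamp within 10 mm, of where they began, upright and at rest (all of step 3 and distance of each of lens_front, camera, leather_case from where it was at the start of the episode below 0.008 m and distance of lamp from where it was at the start of the episode below 0.01 m and angle between each of camera, lamp's own z axis and vertical below 0.05 rad and linear speed of each of camera, lamp below 0.01 m/s); the robot touches nothing.
It fails at once if the shutter button is pressed past 2.5 mm while the lamp is off (value of joint shutter_release above 0.0025 m and not (value of joint lamp_rocker above 0.24 rad)).
It fails at once if the camera is lifted, tipped or shifted by more than 8 mm (distance of any of camera, lens_front from where it was at the start of the episode above 0.008 m).
It fails at once if the lamp is lifted, tipped or shifted by more than 10 mm (distance of lamp from where it was at the start of the episode above 0.01 m or angle between lamp's own z axis and vertical above 0.1 rad).
It fails at once if the leather case is shifted by more than 8 mm, or the tape or the brass weight by more than 15 mm (distance of leather_case from where it was at the start of the episode above 0.008 m or distance of any of masking_tape, weight_0 from where it was at the start of the episode above 0.015 m).
It fails at once if camera or lamp is struck or pressed with more than 25 N (contact force between any of the fingers, the arm and camera above 25 N or contact force between any of the fingers, the arm and lamp above 25 N).
It also fails if it takes over 48 s, if anything falls off the work surface, if the arm or the gripper's body presses on something with over 40 N, if the wrist force passes 120 N, or if a joint passes its speed limit or range.

## Working session

There is one attempt and no reset: what is moved stays moved. The work goes in short steps, Python scripts to look and compute and a tool call to move; the robot and the scene stay as the last step left them, time stands still between calls to the robot, and variables do not carry over. Pictures are saved under pics/ and viewed, at most 10 in all, crops included, and the job is handed in when it is done.

```bash
ls; mkdir -p pics
```

Run:
```python
from station import arm
import cv2,numpy as np
for n in ("side","top","wrist"):
    im=arm.grab_frame(n); cv2.imwrite(f"pics/{n}0.png",im[:,:,::-1]); p=arm.camera_params(n)
    print(n,{k:(np.round(v,4).tolist()) for k,v in p.items()})
s=arm.get_state();print(s["t"],s["eef_pos"],s["ee_rot"],s["width"],arm.hold_point_z)
a=cv2.imread("pics/side0.png");b=cv2.imread("pics/top0.png")
cv2.imwrite("pics/both.png",cv2.resize(np.vstack([a,b]),None,fx=.78,fy=.78))
```

```text
pics
station.py
side {'fx': 456.9065, 'fy': 456.9065, 'cx': 254.5873, 'cy': 187.7964, 'T': [[0.9872, -0.0962, 0.1273, 0.3717], [-0.1574, -0.4564, 0.8758, -1.2675], [-0.0261, -0.8846, -0.4657, 0.799], [0.0, 0.0, 0.0, 1.0]]}
top {'fx': 347.5288, 'fy': 347.5288, 'cx': 252.0888, 'cy': 189.9021, 'T': [[-0.0172, -0.9875, 0.1566, 0.3946], [-0.9996, 0.0134, -0.0251, 0.0153], [0.0227, -0.157, -0.9873, 1.0249], [0.0, 0.0, 0.0, 1.0]]}
wrist {'fx': 297.3186, 'fy': 297.3186, 'cx': 257.1871, 'cy': 192.4043, 'hand_eye': [[0.0005, -0.955, -0.2966, 0.0806], [1.0, 0.0, 0.0017, -0.0002], [-0.0016, -0.2966, 0.955, -0.1573], [0.0, 0.0, 0.0, 1.0]]}
0.15 [ 0.25319402 -0.62528928  0.22581884] [ 3.14026541e+00 -1.35298897e-04 -2.75685659e+00] 0.08784539659716241 0.0188
```

View pics/side0.png

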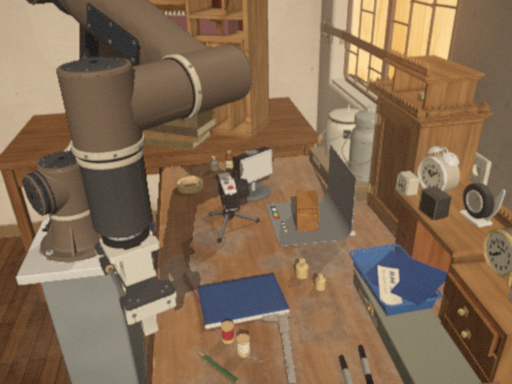

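View pics/top0.png

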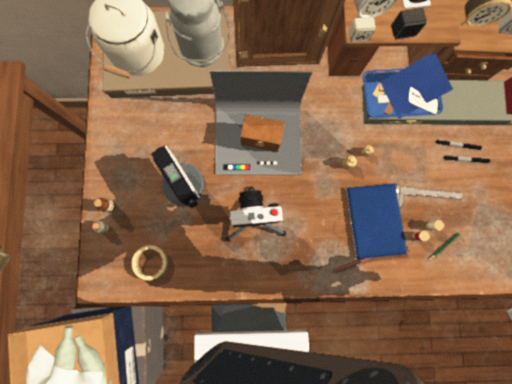

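Side view: camera near (230,185), lamp at (255,165). Top view: red button near (276,212), lamp top near (177,177). Next I'll enlarge both and mask.

Create h.py:
```python
import numpy as np,cv2
from station import arm
def ray(n,uv):
    p=arm.camera_params(n);T=p["T"]
    d=T[:3,:3]@np.array([(uv[0]-p["cx"])/p["fx"],(uv[1]-p["cy"])/p["fy"],1]);return T[:3,3],d/np.linalg.norm(d)
def plane(n,uv,z):
    o,d=ray(n,uv);return o+d*(z-o[2])/d[2]
def tri(r):
    A=sum(np.eye(3)-np.outer(d,d) for o,d in r);b=sum((np.eye(3)-np.outer(d,d))@o for o,d in r)
    x=np.linalg.solve(A,b);return x,[np.linalg.norm(np.cross(x-o,d)) for o,d in r]
def blobs(m,w,off=(0,0)):
    k,l,st,c=cv2.connectedComponentsWithStats(m.astype(np.uint8))
    return [(st[i,4],np.round(c[i]+off,2).tolist()) for i in range(1,k) if st[i,4]>=w]
```

Run:
```python
from h import *
t=cv2.imread("pics/top0.png");s=cv2.imread("pics/side0.png")
for n,im,(x0,y0,x1,y1) in (("top",t,(140,130,300,250)),("side",s,(200,130,300,230))):
    c=im[y0:y1,x0:x1]; h,sa,v=cv2.split(cv2.cvtColor(c,cv2.COLOR_BGR2HSV))
    print(n,"red",blobs(((h<6)|(h>172))&(sa>150)&(v>90),4,(x0,y0)))
    print(n,"green",blobs((h>40)&(h<85)&(sa>70)&(v>50),2,(x0,y0)))
a=cv2.resize(t[130:250,140:300],(600,450),interpolation=2)
cv2.imwrite("pics/c1.png",a);cv2.imwrite("pics/c2.png",cv2.resize(s[135:245,185:295],(590,590),interpolation=2))
```

```text
top red [(np.int32(14), [246.93, 166.86]), (np.int32(27), [273.85, 211.78])]
top green [(np.int32(17), [237.88, 166.94]), (np.int32(18), [173.61, 175.78])]
side red [(np.int32(9), [230.44, 186.67])]
side green [(np.int32(2), [249.5, 151.0]), (np.int32(6), [274.5, 212.5])]
```

View pics/c1.png

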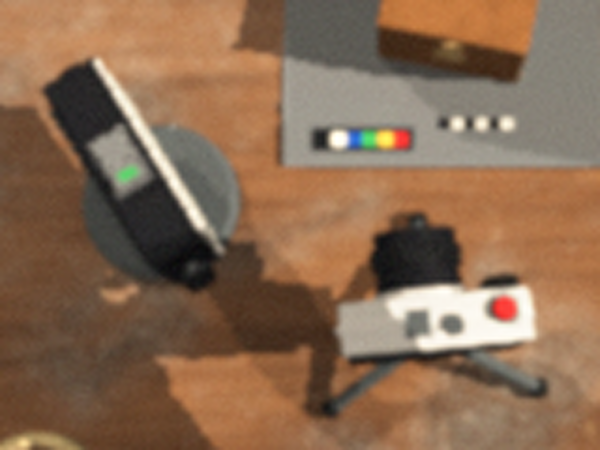

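View pics/c2.png

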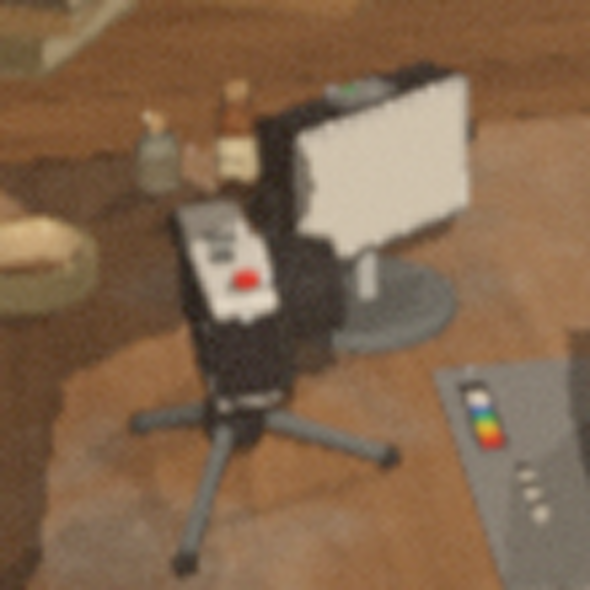

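The crops show the rocker as a grey patch on the lamp, with its green mark at crop (127,174), i.e. top pixel (174,176). The red shutter button is on the camera's right side at (274,212). The dial at crop (452,323) lies well clear of it.

Run:
```python
from h import *
P=lambda u,v:(140+u*160/600,130+v*120/450)
r=lambda a:np.round(a,4)
print("shutter",tri([ray("top",(273.85,211.78)),ray("side",(230.44,186.67))]), plane("top",(273.85,211.78),.17), plane("side",(230.44,186.67),.17))
print("green",tri([ray("top",(173.61,175.78)),ray("side",(249.5,151.3))]),plane("top",(173.61,175.78),.167),plane("side",(249.5,151.3),.167))
# housing top corners (black top, incl. white face edge)
for n,p in dict(h_ul=(45,92),h_ur=(97,60),h_lr=(222,248),h_ll=(160,275)).items(): print(n,r(plane("top",P(*p),.16)))
for n,p in dict(r1=(88,145),r2=(122,122),r3=(157,180),r4=(127,197)).items(): print(n,r(plane("top",P(*p),.165)))
for n,p in dict(cl=(338,325),cr=(533,290),cr2=(533,338),cl2=(345,358),dial=(452,323)).items(): print(n,r(plane("top",P(*p),.163)))
s=arm.get_state();print(s["eef_pos"])
```

```text
shutter (array([ 0.47472856, -0.0593853 ,  0.16839775]), [np.float64(0.00014187468363598685), np.float64(0.00014187468363595593)]) [ 0.47472074 -0.0592517   0.17      ] [ 0.47432378 -0.06247582  0.17      ]
green (array([0.5688879 , 0.18874136, 0.17007474]), [np.float64(0.0004130356101257248), np.float64(0.0004130356101255765)]) [0.56909251 0.18937075 0.167     ] [0.57028358 0.19602044 0.167     ]
h_ul [0.6263 0.2465 0.16  ]
h_ur [0.6484 0.2119 0.16  ]
h_lr [0.5177 0.1261 0.16  ]
h_ll [0.5002 0.1671 0.16  ]
r1 [0.5881 0.2155 0.165 ]
r2 [0.6036 0.1931 0.165 ]
r3 [0.5636 0.1691 0.165 ]
r4 [0.5523 0.1888 0.165 ]
cl [0.4649 0.049  0.163 ]
cr [ 0.4862 -0.0809  0.163 ]
cr2 [ 0.4543 -0.0799  0.163 ]
cl2 [0.4431 0.0445 0.163 ]
dial [ 0.465  -0.0264  0.163 ]
[ 0.25319402 -0.62528928  0.22581884]
```

Add to h.py:
```python
from scipy.spatial.transform import Rotation as Ro
def go(p,yaw):
    s=arm.get_state();R=Ro.from_euler("xyz",s["ee_rot"]).as_matrix()
    print("t",s["t"],"tool shift",np.round(R.T@(np.array(p)-s["eef_pos"]),4),"turn",-round((yaw-s["ee_rot"][2]+np.pi/2)%np.pi-np.pi/2,4),"F",np.round(s["force"],2),"w",s["width"])
def wray(uv,s):
    p=arm.camera_params("wrist");R=Ro.from_euler("xyz",s["ee_rot"]).as_matrix();H=p["hand_eye"]
    x=np.array([uv[0]-p["cx"],uv[1]-p["cy"]]);r=np.linalg.norm(x);th=r/p["fx"]
    d=np.r_[np.sin(th)*x/r,np.cos(th)];return R@H[:3,3]+s["eef_pos"],R@H[:3,:3]@d
```

Run:
```python
from h import *
go((.566,.185,.25),np.arctan2(-.55,-.836))
```

```text
t 0.15 tool shift [-0.594   0.6337 -0.0234] turn -0.1972 F [-0.94 -0.35 -0.2 ] w 0.08784539659716241
```

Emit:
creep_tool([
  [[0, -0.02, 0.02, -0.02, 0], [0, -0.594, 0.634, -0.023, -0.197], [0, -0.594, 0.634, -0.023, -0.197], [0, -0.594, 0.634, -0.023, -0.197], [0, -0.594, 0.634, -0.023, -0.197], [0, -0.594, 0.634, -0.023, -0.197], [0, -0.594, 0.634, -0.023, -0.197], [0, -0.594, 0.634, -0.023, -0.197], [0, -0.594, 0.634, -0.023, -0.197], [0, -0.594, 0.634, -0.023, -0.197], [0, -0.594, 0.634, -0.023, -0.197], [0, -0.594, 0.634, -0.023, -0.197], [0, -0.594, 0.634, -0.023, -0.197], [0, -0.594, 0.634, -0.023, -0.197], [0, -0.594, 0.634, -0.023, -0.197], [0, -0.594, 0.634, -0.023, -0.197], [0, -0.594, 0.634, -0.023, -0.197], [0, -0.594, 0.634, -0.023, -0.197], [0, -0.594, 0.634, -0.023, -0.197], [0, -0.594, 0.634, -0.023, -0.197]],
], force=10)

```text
refused: deltas[0]: the value is too long (schema: maxItems 5). Nothing was moved.
```

Nothing moved. I misread the format; it is a list of rows, each a list of 5 numbers. Resending.

Emit:
creep_tool([
  [0, -0.02, 0.02, -0.02, 0],
  [0, -0.594, 0.634, -0.023, -0.197],
  [0, -0.594, 0.634, -0.023, -0.197],
  [0, -0.594, 0.634, -0.023, -0.197],
  [0, -0.594, 0.634, -0.023, -0.197],
  [0, -0.594, 0.634, -0.023, -0.197],
  [0, -0.594, 0.634, -0.023, -0.197],
  [0, -0.594, 0.634, -0.023, -0.197],
  [0, -0.594, 0.634, -0.023, -0.197],
  [0, -0.594, 0.634, -0.023, -0.197],
  [0, -0.594, 0.634, -0.023, -0.197],
  [0, -0.594, 0.634, -0.023, -0.197],
  [0, -0.594, 0.634, -0.023, -0.197],
  [0, -0.594, 0.634, -0.023, -0.197],
  [0, -0.594, 0.634, -0.023, -0.197],
  [0, -0.594, 0.634, -0.023, -0.197],
  [0, -0.594, 0.634, -0.023, -0.197],
  [0, -0.594, 0.634, -0.023, -0.197],
  [0, -0.594, 0.634, -0.023, -0.197],
  [0, -0.594, 0.634, -0.023, -0.197],
], force=10)

```text
t: 1.82
eef_pos: [0.5485, 0.1415, 0.2494]
ee_rot: [3.142, 0.0, -2.559]
force: [0.9, -1.2, 0.6]
width: 0.0003
gripper_force: 0.0
```

Run:
```python
from h import *
go((.566,.185,.25),np.arctan2(-.55,-.836))
```

```text
t 1.8167 tool shift [-0.0385  0.0267 -0.0006] turn 0.0003 F [ 0.89 -1.17  0.64] w 0.00030747717168226607
```

Emit:
creep_tool([
  [0, -0.03, 0.02, 0, 0],
  [0, -0.038, 0.027, 0, 0],
  [0, -0.038, 0.027, 0, 0],
  [0, -0.038, 0.027, 0, 0],
])

```text
t: 2.15
eef_pos: [0.5649, 0.1831, 0.2485]
ee_rot: [3.142, -0.002, -2.559]
force: [-0.7, 0.3, -0.2]
width: 0.0008
gripper_force: 0.0
```

Run:
```python
from h import *
s=arm.get_state();im=arm.grab_frame("wrist")[:,:,::-1];cv2.imwrite("pics/w1.png",im)
h,sa,v=cv2.split(cv2.cvtColor(im.copy(),cv2.COLOR_BGR2HSV))
for a,c in blobs((h>40)&(h<85)&(sa>70)&(v>50),8): 
    o,d=wray(c,s); print("g",a,c,o+d*(.167-o[2])/d[2])
for a,c in blobs(((h<6)|(h>172))&(sa>150)&(v>90),8):
    o,d=wray(c,s); print("r",a,c,o+d*(.17-o[2])/d[2])
go((.566,.185,.25),np.arctan2(-.55,-.836))
```

```text
g 72 [143.4, 141.72] [0.57493103 0.07464021 0.167     ]
g 112 [260.71, 207.18] [0.5687668  0.18958533 0.167     ]
r 70 [129.56, 132.63] [0.57380776 0.06053426 0.17      ]
t 2.2 tool shift [-0.0024  0.0015 -0.001 ] turn 0.0001 F [-0.34  0.65 -0.42] w 0.0005570735034626408
```

View pics/w1.png

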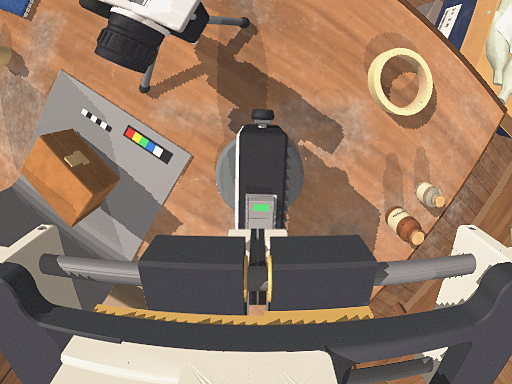

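The wrist view shows the lamp aligned with the tool's x axis. The rocker's green end is at (261,194) and the mark at (261,207). The fingers hide the rest.

Run:
```python
from h import *
s=arm.get_state()
def pl(uv,z): o,d=wray(uv,s); return np.round(o+d*(z-o[2])/d[2],4)
for n,uv,z in (("end l",(246.5,194.5),.1696),("end r",(277,194.5),.1696),("hous far l",(240,127),.16),("hous far r",(283,127),.16),("mark",(260.7,207.2),.168)): print(n,pl(uv,z))
im=cv2.imread("pics/w1.png");print("rocker col 270-ish gray",im[186:232:2,255].tolist())
```

```text
end l [0.5652 0.1722 0.1696]
end r [0.5512 0.1935 0.1696]
hous far l [0.5218 0.1374 0.16  ]
hous far r [0.5022 0.167  0.16  ]
mark [0.5686 0.1887 0.168 ]
rocker col 270-ish gray [[53, 52, 54], [56, 51, 56], [53, 55, 57], [53, 54, 53], [145, 146, 158], [143, 145, 154], [138, 144, 150], [139, 143, 148], [164, 162, 174], [127, 216, 103], [121, 225, 94], [122, 226, 97], [126, 230, 102], [157, 158, 178], [160, 166, 176], [160, 167, 176], [115, 118, 120], [164, 174, 178], [168, 175, 183], [166, 171, 180], [171, 176, 183], [124, 129, 135], [50, 50, 50]]
```

Run:
```python
from h import *
s=arm.get_state();u=np.array([np.cos(s["ee_rot"][2]),np.sin(s["ee_rot"][2])])
def pl(uv,z): o,d=wray(uv,s); return o+d*(z-o[2])/d[2]
for n,uv,z in (("foot of end",(261.5,194),.1605),("top end",(261.5,201.5),.1696),("hinge",(261.5,218),.165),("mark",(260.7,207.2),.168)):
    p=pl(uv,z);d=p[:2]-s["eef_pos"][:2];print(n,np.round(p,4),"along tool x",d@u)
h=pl((261.5,218),.164)[:2]
print("yaw vs housing",np.arctan2(*(pl((240,127),.16)-pl((240,180),.16))[[1,0]]),s["ee_rot"][2]);print("on pt(14)",h+.014*u,"off",h-.014*u)
```

```text
foot of end [0.5603 0.1842 0.1605] along tool x 0.0028383119458032045
top end [0.5635 0.1861 0.1696] along tool x -0.0009128412203501102
hinge [0.5775 0.1955 0.165 ] along tool x -0.017779570380316054
mark [0.5686 0.1887 0.168 ] along tool x -0.006607038389410687
yaw vs housing -2.5713019912426542 -2.5595856401241663
on pt(14) [0.56610595 0.1880654 ] off [0.58949606 0.20345705]
```

Run:
```python
from h import *
go((.5658,.187,.176),-2.565)
```

```text
t 2.2 tool shift [-0.0034  0.0033  0.073 ] turn 0.0054 F [-0.34  0.65 -0.42] w 0.0005570735034626408
```

Emit:
creep_tool([
  [0, -0.002, 0.002, 0.03, 0],
  [0, -0.002, 0.002, 0.055, 0],
  [0, -0.002, 0.002, 0.068, 0],
  [0, -0.002, 0.002, 0.073, 0],
  [0, -0.002, 0.002, 0.073, 0],
  [0, -0.002, 0.002, 0.073, 0],
])

```text
t: 2.7
eef_pos: [0.5663, 0.1849, 0.1775]
ee_rot: [-3.141, 0.001, -2.56]
force: [0.1, -0.2, 0.0]
width: 0.0006
gripper_force: 0.0
```

Emit:
creep_tool([
  [0, 0, 0, 0.002, 0],
  [0, 0, 0, 0.004, 0],
  [0, 0, 0, 0.006, 0],
  [0, 0, 0, 0.006, 0],
  [0, 0, 0, 0.006, 0],
])

```text
t: 3.12
eef_pos: [0.5659, 0.1856, 0.1705]
ee_rot: [-3.142, 0.0, -2.56]
force: [0.6, -0.3, -0.6]
width: 0.0005
gripper_force: 0.0
```

Emit:
creep_tool([
  [0, 0, 0, 0.001, 0],
  [0, 0, 0, 0.002, 0],
  [0, 0, 0, 0.003, 0],
  [0, 0, 0, 0.003, 0],
])

```text
t: 3.45
eef_pos: [0.5658, 0.1856, 0.1671]
ee_rot: [3.142, -0.0, -2.56]
force: [-0.3, -0.1, -0.2]
width: 0.0006
gripper_force: 0.0
```

Emit:
creep_tool([
  [0, 0, 0, 0.001, 0],
  [0, 0, 0, 0.002, 0],
  [0, 0, 0, 0.002, 0],
  [0, 0, 0, 0.002, 0],
])

```text
t: 3.78
eef_pos: [0.5658, 0.1856, 0.1653]
ee_rot: [3.142, -0.0, -2.56]
force: [0.5, 0.3, 0.2]
width: 0.0005
gripper_force: 0.0
```

Emit:
creep_tool([
  [0, 0, 0, 0.0008, 0],
  [0, 0, 0, 0.0015, 0],
  [0, 0, 0, 0.0015, 0],
  [0, 0, 0, 0.0015, 0],
])

```text
t: 4.12
eef_pos: [0.566, 0.1856, 0.1643]
ee_rot: [-3.141, 0.0, -2.56]
force: [-0.6, -0.4, 3.2]
width: 0.0005
gripper_force: 2.0
```

Run:
```python
from h import *
for n in ("top","side"): cv2.imwrite(f"pics/{n}1.png",arm.grab_frame(n)[:,:,::-1])
s=cv2.imread("pics/side1.png");cv2.imwrite("pics/c3.png",cv2.resize(s[130:240,185:295],(590,590),interpolation=2))
print(arm.get_state()["force"])
```

```text
[-1.79998518 -0.19933678  5.47900005]
```

View pics/c3.png

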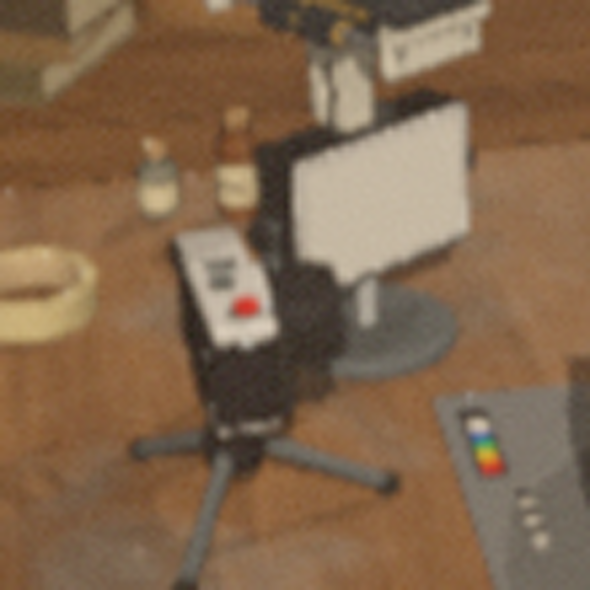

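The fingertips bear on the ON half with about 5 N at level height. I'll lift and check the throw with the wrist camera.

Emit:
creep_tool([
  [0, 0, 0, -0.01, 0],
  [0, 0, 0, -0.04, 0],
  [0, 0, 0, -0.07, 0],
  [0, 0, 0, -0.08, 0],
  [0, 0, 0, -0.084, 0],
  [0, 0, 0, -0.084, 0],
  [0, 0, 0, -0.084, 0],
])

```text
t: 4.8
eef_pos: [0.5654, 0.1854, 0.247]
ee_rot: [3.141, -0.001, -2.56]
force: [0.5, 0.2, 0.4]
width: 0.0005
gripper_force: 0.0
```

Run:
```python
from h import *
im=arm.grab_frame("wrist")[:,:,::-1];cv2.imwrite("pics/w2.png",im)
a=cv2.imread("pics/w1.png")[110:240,200:320];b=im[110:240,200:320]
cv2.imwrite("pics/w12.png",cv2.resize(np.hstack([a,b]),None,fx=3.2,fy=3.2,interpolation=2))
go((.4747,-.0593,.22),-2.565)
```

```text
t 4.85 tool shift [ 0.21   -0.1547  0.0269] turn 0.005 F [-0.12  0.16 -0.3 ] w 0.0004028512179538279
```

View pics/w12.png

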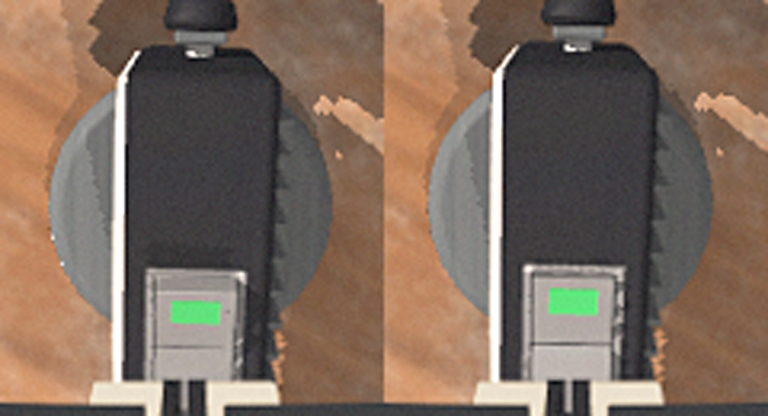

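Lamp on: the raised end face has gone and the green half lies level. On to the shutter, aiming 4 mm away from the dial side.

Emit:
creep_tool([
  [0, 0.02, -0.015, 0, 0],
  [0, 0.06, -0.045, 0.01, 0],
  [0, 0.09, -0.066, 0.02, 0],
  [0, 0.12, -0.088, 0.03, 0],
  [0, 0.15, -0.11, 0.04, 0],
  [0, 0.18, -0.135, 0.05, 0],
  [0, 0.204, -0.152, 0.055, 0],
  [0, 0.211, -0.158, 0.057, 0],
  [0, 0.211, -0.158, 0.06, 0],
  [0, 0.211, -0.158, 0.06, 0],
  [0, 0.211, -0.158, 0.06, 0],
])

```text
t: 5.77
eef_pos: [0.4766, -0.0619, 0.1874]
ee_rot: [3.141, -0.001, -2.56]
force: [-0.6, 1.1, 1.2]
width: 0.0005
gripper_force: 0.0
```

Run:
```python
from h import *
go((.475,-.0625,.175),-2.56)
```

```text
t 5.7667 tool shift [0.0017 0.0004 0.0124] turn 0.0003 F [-0.62  1.1   1.2 ] w 0.0005143867975639338
```

Emit:
creep_tool([
  [0, 0.001, 0, 0.006, 0],
  [0, 0.001, 0, 0.012, 0],
  [0, 0.001, 0, 0.015, 0],
  [0, 0.001, 0, 0.0155, 0],
  [0, 0.001, 0, 0.0155, 0],
])

```text
t: 6.18
eef_pos: [0.4755, -0.0627, 0.172]
ee_rot: [3.141, -0.001, -2.559]
force: [-0.1, 0.7, -0.3]
width: 0.0006
gripper_force: 0.0
```

Emit:
creep_tool([
  [0, 0, 0, 0.001, 0],
  [0, 0, 0, 0.002, 0],
  [0, 0, 0, 0.002, 0],
  [0, 0, 0, 0.002, 0],
])

```text
t: 6.52
eef_pos: [0.4756, -0.063, 0.1705]
ee_rot: [-3.142, 0.0, -2.56]
force: [1.0, 0.4, 0.3]
width: 0.0006
gripper_force: 0.0
```

Emit:
creep_tool([
  [0, 0, 0, 0.001, 0],
  [0, 0, 0, 0.002, 0],
  [0, 0, 0, 0.002, 0],
  [0, 0, 0, 0.002, 0],
])

```text
t: 6.85
eef_pos: [0.4758, -0.063, 0.1686]
ee_rot: [-3.141, 0.0, -2.56]
force: [0.3, 1.2, 1.6]
width: 0.0007
gripper_force: 1.0
```

Emit:
creep_tool([
  [0, 0, 0, 0.001, 0],
  [0, 0, 0, 0.0015, 0],
  [0, 0, 0, 0.0015, 0],
  [0, 0, 0, 0.0015, 0],
])

```text
t: 7.18
eef_pos: [0.4758, -0.0629, 0.167]
ee_rot: [-3.141, 0.0, -2.56]
force: [0.8, -1.3, 3.3]
width: 0.0002
gripper_force: 1.5
```

Emit:
creep_tool([
  [0, 0, 0, 0.0008, 0],
  [0, 0, 0, 0.0013, 0],
  [0, 0, 0, 0.0013, 0],
  [0, 0, 0, 0.0013, 0],
])

```text
t: 7.52
eef_pos: [0.4758, -0.063, 0.1659]
ee_rot: [-3.141, 0.0, -2.56]
force: [0.1, -0.6, 5.1]
width: 0.0006
gripper_force: 2.6
```

Run:
```python
from h import *
for _ in range(3): arm.grab_frame("side");s=arm.get_state();print(s["eef_pos"][2],s["force"])
```

```text
0.16586311249687646 [-0.31341679 -0.65024388  6.1930742 ]
0.1658693403843022 [-0.0760027  -0.87460273  5.61187618]
0.16588339394684973 [-0.50811048 -0.28138108  4.80792628]
```

Fully down (about 5 N at z 0.166). Release and go to the OFF end.

Emit:
creep_tool([
  [0, 0, 0, -0.005, 0],
  [0, 0, 0, -0.025, 0],
  [0, 0, 0, -0.05, 0],
  [0, 0, 0, -0.06, 0],
  [0, 0, 0, -0.06, 0],
  [0, 0, 0, -0.06, 0],
])

```text
t: 8.17
eef_pos: [0.4754, -0.0627, 0.2256]
ee_rot: [3.141, 0.001, -2.56]
force: [0.8, -0.5, 0.0]
width: 0.0005
gripper_force: 0.0
```

Run:
```python
from h import *
go((.590,.2035,.176),-2.56)
```

```text
t 8.1667 tool shift [-0.2419  0.1594  0.0498] turn -0.0 F [ 0.79 -0.52  0.03] w 0.0005498457890649726
```

Emit:
creep_tool([
  [0, -0.02, 0.013, 0, 0],
  [0, -0.05, 0.033, 0, 0],
  [0, -0.08, 0.053, 0, 0],
  [0, -0.11, 0.073, 0, 0],
  [0, -0.14, 0.093, 0, 0],
  [0, -0.17, 0.113, 0, 0],
  [0, -0.2, 0.133, 0, 0],
  [0, -0.225, 0.15, 0, 0],
  [0, -0.238, 0.158, 0, 0],
  [0, -0.242, 0.159, 0.005, 0],
  [0, -0.242, 0.159, 0.025, 0],
  [0, -0.242, 0.159, 0.04, 0],
  [0, -0.242, 0.159, 0.047, 0],
  [0, -0.242, 0.159, 0.049, 0],
  [0, -0.242, 0.159, 0.049, 0],
  [0, -0.242, 0.159, 0.049, 0],
])

```text
t: 9.5
eef_pos: [0.5907, 0.2025, 0.1773]
ee_rot: [-3.141, 0.001, -2.56]
force: [-0.4, -0.0, 0.2]
width: 0.0005
gripper_force: 0.0
```

Emit:
creep_tool([
  [0, 0, 0, 0.002, 0],
  [0, 0, 0, 0.004, 0],
  [0, 0, 0, 0.006, 0],
  [0, 0, 0, 0.006, 0],
  [0, 0, 0, 0.006, 0],
])

```text
t: 9.92
eef_pos: [0.5904, 0.2029, 0.1706]
ee_rot: [-3.142, -0.0, -2.56]
force: [1.3, 0.1, 0.4]
width: 0.0006
gripper_force: 0.0
```

Emit:
creep_tool([
  [0, 0, 0, 0.001, 0],
  [0, 0, 0, 0.002, 0],
  [0, 0, 0, 0.003, 0],
  [0, 0, 0, 0.003, 0],
])

```text
t: 10.25
eef_pos: [0.5904, 0.203, 0.1675]
ee_rot: [3.142, 0.0, -2.56]
force: [-0.2, -0.1, 1.1]
width: 0.0006
gripper_force: 0.2
```

Emit:
creep_tool([
  [0, 0, 0, 0.001, 0],
  [0, 0, 0, 0.002, 0],
  [0, 0, 0, 0.002, 0],
  [0, 0, 0, 0.002, 0],
])

```text
t: 10.58
eef_pos: [0.5902, 0.2028, 0.1654]
ee_rot: [3.142, -0.001, -2.56]
force: [0.3, -0.5, -0.3]
width: 0.0004
gripper_force: 0.0
```

Emit:
creep_tool([
  [0, 0, 0, 0.0008, 0],
  [0, 0, 0, 0.0015, 0],
  [0, 0, 0, 0.0015, 0],
  [0, 0, 0, 0.0015, 0],
])

```text
t: 10.92
eef_pos: [0.5904, 0.2029, 0.1644]
ee_rot: [-3.142, 0.0, -2.56]
force: [-0.8, -0.8, 2.7]
width: 0.0004
gripper_force: 1.4
```

Same signature as the ON throw. I'll lift to the earlier viewing pose and check.

Emit:
creep_tool([
  [0, 0, 0, -0.01, 0],
  [0, 0, 0, -0.04, 0],
  [0, 0, 0, -0.07, 0],
  [0, 0.01, 0, -0.083, 0],
  [0, 0.025, 0, -0.083, 0],
  [0, 0.03, 0, -0.083, 0],
  [0, 0.03, 0, -0.083, 0],
  [0, 0.03, 0, -0.083, 0],
])

```text
t: 11.58
eef_pos: [0.5652, 0.1863, 0.2471]
ee_rot: [3.142, -0.0, -2.56]
force: [0.1, -0.2, -0.1]
width: 0.0008
gripper_force: 0.0
```

Run:
```python
from h import *
im=arm.grab_frame("wrist")[:,:,::-1];cv2.imwrite("pics/w3.png",im)
a=cv2.imread("pics/w1.png")[110:240,200:320];b=im[110:240,200:320]
cv2.imwrite("pics/w13.png",cv2.resize(np.hstack([a,b]),None,fx=3.2,fy=3.2,interpolation=2))
t=arm.grab_frame("top")[:,:,::-1];cv2.imwrite("pics/top3.png",t);c=t[130:250,140:300]
h,sa,v=cv2.split(cv2.cvtColor(c.copy(),cv2.COLOR_BGR2HSV));print(blobs(((h<6)|(h>172))&(sa>150)&(v>90),4,(140,130)))
```

```text
[(np.int32(14), [246.93, 166.86]), (np.int32(27), [273.85, 211.78])]
```

View pics/w13.png

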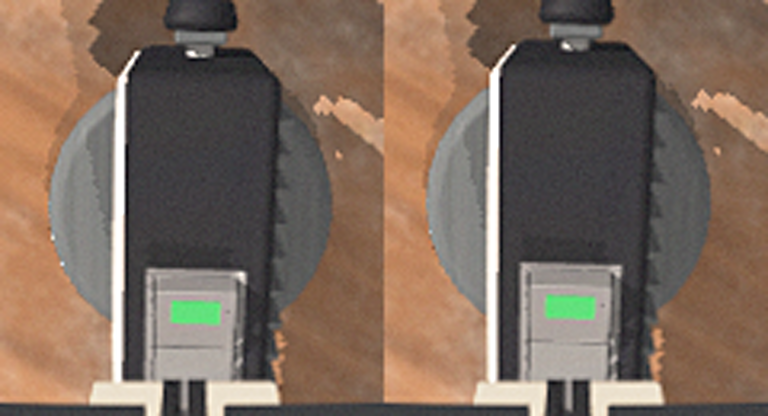

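The green end is raised again with its end face visible, so the lamp is off. The red button is at exactly its starting pixel, so the camera has not shifted.

```bash
python3 -c "
from station import arm
print(arm.job_done())"
```

```text
the job is handed in; nothing more can be done
None
```

The job is done and handed in at about 12 s: lamp tapped on, shutter pressed fully down and released, lamp tapped off. Images show the rocker back at off and the camera unmoved; the official verdict was not shown.

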